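# Find the balance's rocking corner and press its shim flat

### The job

The laboratory balance rocks because one of its four feet is soft. Press down on its grey corner lugs one after another with the closed fingertips until you find the corner that gives, pressing it right down; then let go and press only that corner's steel shim tab down flat. Do not lift, shift or grip the balance, leave the other three shim tabs raised and everything else where it stands.

Things in the scene. Friction and masses are not known exactly. Their poses are not given: they have to be found in the camera images.
- balance: lab balance standing loose on four feet, 2.4 kg: white housing 166 (x) x 156 (y) x 38 mm, display at its front (-x), steel pan on top (46 mm above the origin); four grey foot lugs stick out at the sides, one per corner (38 x 28 mm, 14 mm thick). Origin: centre of its underside, 25 mm above the bench; x to its rear, y to its left, z up
- lug_front_left (a point): centre of the flat top of the front left foot lug, right above its foot, 39 mm above the bench; moves with the balance. The housing wall, 24 mm higher, is 32 mm away. One foot of the four, different every time, is soft: pushed here its corner sinks 6 mm (gives from 1.5 N, bottoms at about 3 N, rises when let go). The three firm corners do not give
- lug_front_right (a point): centre of the flat top of the front right foot lug, right above its foot, 39 mm above the bench; moves with the balance. The housing wall, 24 mm higher, is 32 mm away. One foot of the four, different every time, is soft: pushed here its corner sinks 6 mm (gives from 1.5 N, bottoms at about 3 N, rises when let go). The three firm corners do not give
- lug_rear_left (a point): centre of the flat top of the rear left foot lug, right above its foot, 39 mm above the bench; moves with the balance. The housing wall, 24 mm higher, is 32 mm away. One foot of the four, different every time, is soft: pushed here its corner sinks 6 mm (gives from 1.5 N, bottoms at about 3 N, rises when let go). The three firm corners do not give
- lug_rear_right (a point): centre of the flat top of the rear right foot lug, right above its foot, 39 mm above the bench; moves with the balance. The housing wall, 24 mm higher, is 32 mm away. One foot of the four, different every time, is soft: pushed here its corner sinks 6 mm (gives from 1.5 N, bottoms at about 3 N, rises when let go). The three firm corners do not give
- shim_front_left (a point): press spot on the top of the front left foot's shim tab as it stands raised, 34 mm above the bench (a fixed point: it does not follow the tab). Steel flap, 28 mm wide, 47 mm long, sloping up from its lug to its free end in front; hinge 30 mm behind this point (+x of the tray). Pushed straight down here with about 5 N it turns until level (top 17 mm above the bench) and stays
- shim_front_right (a point): press spot on the top of the front right foot's shim tab as it stands raised, 34 mm above the bench (a fixed point: it does not follow the tab). Steel flap, 28 mm wide, 47 mm long, sloping up from its lug to its free end in front; hinge 30 mm behind this point (+x of the tray). Pushed straight down here with about 5 N it turns until level (top 17 mm above the bench) and stays
- shim_rear_left (a point): press spot on the top of the rear left foot's shim tab as it stands raised, 34 mm above the bench (a fixed point: it does not follow the tab). Steel flap, 28 mm wide, 47 mm long, sloping up from its lug to its free end in front; hinge 30 mm behind this point (+x of the tray). Pushed straight down here with about 5 N it turns until level (top 17 mm above the bench) and stays
- shim_rear_right (a point): press spot on the top of the rear right foot's shim tab as it stands raised, 34 mm above the bench (a fixed point: it does not follow the tab). Steel flap, 28 mm wide, 47 mm long, sloping up from its lug to its free end in front; hinge 30 mm behind this point (+x of the tray). Pushed straight down here with about 5 N it turns until level (top 17 mm above the bench) and stays
- tray: dark grey levelling tray under the balance, fixed, 250 x 290 x 5 mm (flat top 5 mm above the bench). Origin on the bench under the balance's centre; x to the balance's rear, y to its left, z up. All four shim tabs point along its -x; a tab pressed level blocks its corner from underneath and is held by friction
- soft_foot (a joint): how far the one soft foot is pushed in, whichever corner it is at: 0 = up, 0.006 m = fully in
- soft_shim (a joint): angle pressed of the shim tab that belongs to the soft foot, whichever corner that is: about 0 to 0.06 rad = raised as found, 0.5 rad = flat
- firm_shim1 (a joint): the same for a shim tab of one of the three firm feet (which one is not known): about 0 to 0.06 = raised, to be left so
- firm_shim2 (a joint): the same for a shim tab of one of the three firm feet (which one is not known): about 0 to 0.06 = raised, to be left so
- firm_shim3 (a joint): the same for a shim tab of one of the three firm feet (which one is not known): about 0 to 0.06 = raised, to be left so
- weight: brass calibration weight, 30 mm diameter, 30 mm tall, standing on the pan; origin under its foot. A bystander, to be left alone
- dish: small glass dish, 46 mm diameter, 14 mm tall, on the tray between the two front shim tabs; origin under its foot. A bystander, to be left alone
- jar_a: glass jar with blue lid, 52 mm diameter, 70 mm tall, on the bench to the left of the balance; origin under its foot. A bystander, to be left alone
- jar_b: the same kind of jar, to the right of the balance. A bystander, to be left alone
- jar_c: the same kind of jar, behind and to the left of the balance. A bystander, to be left alone
- tip_box: pipette tip box 80 x 115 x 53 mm, on the bench far to the right; origin under its centre. A bystander, to be left alone
- spatula: steel spoon 150 mm long, lying behind the balance. A bystander, to be left alone
There are look-alikes about, which are no part of the job. Leave any pink or red look-alike of the part that bears firm_shim3 alone.

How it is judged (in metres and radians):
On the way, in this order (a step that is already met when the one before it is completed fails the run):
1. the fingers press the soft corner down (its foot goes in by more than 3 mm) (value of joint soft_foot above 0.003 m and contact force between the fingers and balance above 1 N), for 0.1 s.
2. the soft corner's shim tab is pressed flat, with the balance let go (value of joint soft_shim above 0.43 rad and contact force between the fingers and balance below 0.5 N), for 0.2 s.
At the end, for the whole second after the job is handed in: The soft corner's shim tab is flat (within 0.07 rad), the other three tabs are still raised (pressed less than 0.2 rad), the soft foot is up again (within 2 mm), and the balance stands still and level (within 0.02 rad), no lug more than 15 mm from where it began (value of joint soft_shim above 0.43 rad and value of joint each of firm_shim1, firm_shim2, firm_shim3 below 0.2 rad and value of joint soft_foot below 0.002 m and angle between balance's own z axis and vertical below 0.02 rad and linear speed of balance below 0.01 m/s and distance of each of lug_front_left, lug_front_right, lug_rear_left, lug_rear_right from where it was at the start of the episode below 0.015 m); the robot touches nothing.
It fails at once if a firm corner's shim tab is pressed down (more than 0.2 rad) (value of joint any of firm_shim1, firm_shim2, firm_shim3 above 0.2 rad).
It fails at once if the balance is lifted, pushed along or tipped (any lug more than 15 mm from where it began) (distance of any of lug_front_left, lug_front_right, lug_rear_left, lug_rear_right from where it was at the start of the episode above 0.015 m).
It fails at once if a bystander is moved by more than 20 mm (distance of any of weight, dish, jar_a, jar_b, jar_c, tip_box, spatula from where it was at the start of the episode above 0.02 m).
It also fails if it takes over 58 s, if anything falls off the work surface, if the arm or the gripper's body presses on something with over 40 N, if the wrist force passes 120 N, or if a joint passes its speed limit or range.

### The arm

A 7-joint arm with a two-finger parallel gripper is mounted at the origin on the work surface. World frame = base frame: x ahead of the robot, y to its left, z up, the work surface at z = 0. Lengths are in mm, angles in rad, forces in N, time in s.
With the tool pointing down it reaches from about 400 to 850 mm from the base axis. Payload 4.5 kg.
Tool frame: the origin (TCP) lies midway between the tips of the shut fingers; the grasp point (between the pads) lies 19 mm behind it; z points along the fingers, y is the line along which they close (so a half turn about z gives the same grasp; the last joint's range is limited). The gripper opens to 88 mm and grips with 3 to 60 N. Pads are 18 mm wide; open, the fingers measure 123 mm over their backs; the gripper's body (75 mm by 187 mm) begins 45 mm behind the grasp point.
Start: joints at [0.034, 0.689, -0.195, 1.565, 0.157, 0.902, -0.215], TCP at [625.023, 0.026, 238.743] pointing down, gripper open.
Joint ranges: [-3.01, 3.01], [-0.46, 2.08], [-1.47, 1.51], [0.13, 2.56], [-1, 4.14], [0.04, 2.09], [-2.66, 2.66]. Speed limits (rad/s): [2.57, 2.57, 3.14, 3.14, 3.14, 3.14, 3.14].

### API

Orientations are given as a unit quaternion [w, x, y, z].
In Python, from cell import manip, viewer gives the robot as it stands.
- The arm moves only by the shell command python3 -m inch 'ROWS' [OPENING] [FORCE]. ROWS is JSON, a list of rows, each an object with "linear": the shift along the tool's x, y, z in mm, a list of three; "roll": the turn about the tool's z in rad. A call has 1 to 5 rows; each row is the pose to reach, as a shift and turn from the pose commanded when the call began, along the tool's axes at that moment; what a row does not reach only later rows make up. A row lasts 1/12 s, in which the tool goes at most 41.7 mm and 7.16 degrees, less where a joint would pass 70% of its speed; a pose out of reach is approached as far as the arm can. A call with a gripper value outside its range is refused whole. OPENING is the finger opening in mm, from 0 to 88.1, set as the call begins (- or left out, the last holds). The fingers move at their own pace and stop on an object; FORCE is the grip in N (left out, the last holds). Time passes only in rows, so rows that repeat a pose let the fingers close. It gives the time, the measured TCP pose, the force, the opening and the grip force at its end, in the units of the state.
- manip.observe(): the state, without advancing time (a new reading comes with each control period).
- viewer.read_camera(name): name is "scene" or "side" or "wrist"; returns the picture (400x640x3 uint8, red, green, blue); there is no depth.
- viewer.camera_model(name): a dict with "fovy" (degrees; the focal length in pixels is half the picture's height over the tangent of half this angle, whatever the lens; pixels are square), "cx", "cy" (the principal point, pixels), "rvec" (rotation vector, rad) and "tvec" (3), from world to camera coordinates, as OpenCV has them. Camera axes: x right, y down, z forward; pixel columns grow to the right and rows downward; lengths in mm; the calibration is good to about 2 mm. A picture is of the moment at which its call begins: read the wrist's pose just before it. camera_model takes no time and is no camera call; for the wrist camera it gives the pose at the moment of the call.
- manip.sign_off(): hands the job in; it is judged then, once.
The state is a dict: "clock": time; "joints": joint angles; "dq": joint speeds; "effort": joint torques, N m; "tcp_pos": TCP position; "eef_rot": TCP orientation; "force": force on the tool from outside, world axes, zero at the start; "torque": the same for the moment, N m; "grip_width": finger opening in mm; "gripper_force": force on a finger pad.
Only numpy, scipy, OpenCV 4.12 (cv2) and the standard library are available. Lean on these libraries where they do the work, as an engineer would, in place of code of your own. Each camera call takes 0.05 s, during which the arm holds its last target. There are 200 camera calls.

## Working session

There is one attempt and no reset: what is moved stays moved. The work goes in short steps, Python scripts to look and compute and a shell command to move; the robot and the scene stay as the last step left them, time stands still between calls to the robot, and variables do not carry over. Pictures are saved under pics/ and viewed, at most 10 in all, crops included, and the job is handed in when it is done.

```bash
mkdir -p pics; python3 - <<'E'
from cell import manip, viewer
import cv2
for n in ("scene","side"):
    im=viewer.read_camera(n); cv2.imwrite(f"pics/{n}0.png",im[:,:,::-1]); print(n,viewer.camera_model(n))
im=viewer.read_camera("wrist");cv2.imwrite("pics/wrist0.png",im[:,:,::-1]); print(viewer.camera_model("wrist"))
s=manip.observe();print(s['clock'],s['tcp_pos'],s['eef_rot'],s['force'])
E
```

```text
scene {'fovy': 56.17538158560247, 'cx': 323.2573429869008, 'cy': 201.3206411256628, 'rvec': array([ 0.78815542,  2.71773583, -0.87605382]), 'tvec': array([ 526.51373359, -164.1863114 , 1227.92090195])}
side {'fovy': 43.499406906287035, 'cx': 318.49761306358727, 'cy': 191.7204028908295, 'rvec': array([ 2.03645938, -0.62167671,  0.37149861]), 'tvec': array([-520.06940217,  197.53701958, 1044.05915199])}
{'fovy': 62.169041885682155, 'cx': 322.17945819561123, 'cy': 198.69795516035524, 'rvec': array([-2.85827234e+00,  7.38672583e-04,  1.60812719e-04]), 'tvec': array([-625.52830078,  -39.21686178,  388.22229721])}
0.15 [ 6.24554641e+02 -2.45986624e-02  2.38126759e+02] [-4.29941173e-04  7.07075917e-01  7.07137338e-01 -4.97551534e-04] [-1.07226702  0.24379668  0.02158133]
```

View pics/scene0.png

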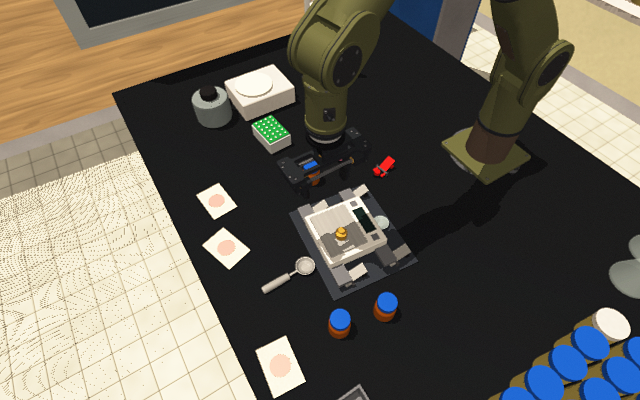

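View pics/wrist0.png

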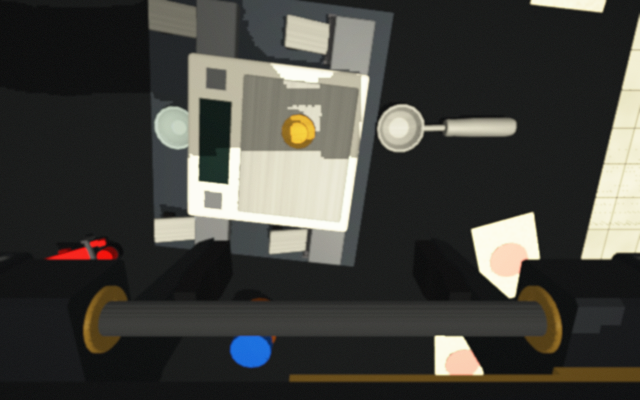

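The wrist view shows the balance with its display to the left, so its front faces the robot (-x). The lugs are grey, at FL (215,28), RL (352,42), FR (205,235) and RR (327,247). The whitish shim tabs are at (172,15), (307,32), (175,230) and (287,240). The look-alike is the red object at (90,250), and I'll leave it alone.

```bash
cat > h.py <<'E'
import numpy as np, cv2
from cell import manip, viewer
def K(m):
    f=200/np.tan(np.radians(m['fovy'])/2); return np.array([[f,0,m['cx']],[0,f,m['cy']],[0,0,1]])
def proj(m,P): return cv2.projectPoints(np.float64(P).reshape(-1,3),np.float64(m['rvec']),np.float64(m['tvec']),K(m),None)[0][:,0]
def cast(m,px,z):
    R=cv2.Rodrigues(np.float64(m['rvec']))[0]; C=-R.T@np.float64(m['tvec'])
    d=(np.c_[np.float64(px).reshape(-1,2),np.ones(len(np.reshape(px,(-1,2))))]@np.linalg.inv(K(m)).T)@R
    return C+d*((z-C[2])/d[:,2])[:,None]
E
python3 - <<'E'
from h import *
m=viewer.camera_model("wrist"); im=cv2.imread("pics/wrist0.png")
c=cast(m,[(190,54),(368,74),(347,231),(189,215)],63)  # FL RL RR FR
print(c.round(1),[np.linalg.norm(c[i]-c[i-1]).round(1) for i in range(4)])
o=c.mean(0); ux=(c[1]+c[2]-c[0]-c[3]); a=np.arctan2(ux[1],ux[0]); print(o,a)
R=np.array([[np.cos(a),-np.sin(a)],[np.sin(a),np.cos(a)]])
# lug pixels
l=cast(m,[(215,28),(352,42),(205,238),(327,247)],39)
s=cast(m,[(172,15),(307,32),(175,230),(287,240)],34)
print("lug bal",((l-o)[:,:2]@R).round(1)); print("shim bal",((s-o)[:,:2]@R).round(1))
cv2.imwrite("pics/crop1.png",cv2.resize(im[0:280,130:410],None,fx=2.1,fy=2.1,interpolation=cv2.INTER_CUBIC))
E
```

```text
[[507.5 111.9  63. ]
 [667.2  95.   63. ]
 [651.2 -57.7  63. ]
 [489.5 -40.1  63. ]] [np.float64(153.0), np.float64(160.5), np.float64(153.5), np.float64(162.7)]
[578.84082122  27.27410587  63.        ] -0.10680278905475121
lug bal [[ -65.6  103.9]
 [  64.2  105.6]
 [ -73.2 -111.3]
 [  63.9 -107.7]]
shim bal [[-107.7  111.6]
 [  20.6  110.6]
 [-108.7 -107.5]
 [  18.  -106.2]]
```

View pics/crop1.png

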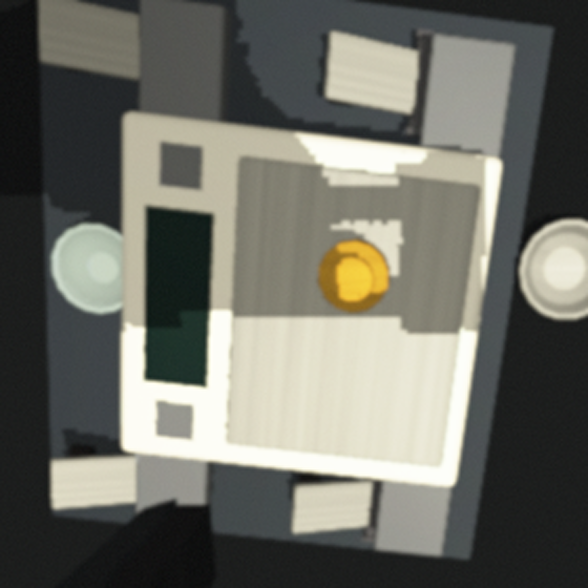

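View pics/side0.png

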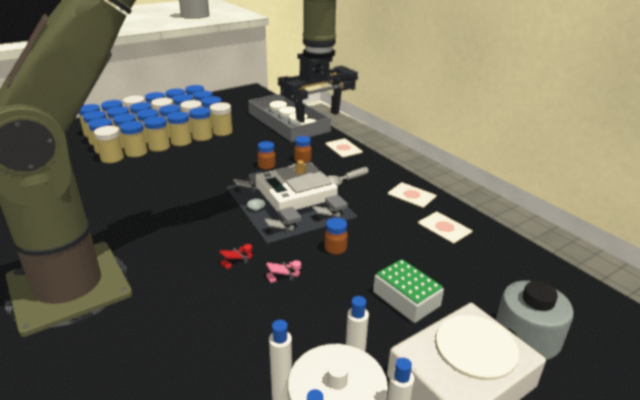

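The crop confirms four grey lugs and four raised tabs. The red and pink clips seen in the side view at (237,255) and (285,270) are the look-alikes.

```bash
python3 - <<'E'
from h import *
m=viewer.camera_model("wrist")
o=np.array([578.8,27.3]); a=-0.107
R=np.array([[np.cos(a),-np.sin(a)],[np.sin(a),np.cos(a)]])
c=lambda p,z:((cast(m,np.float64(p)/2.1+[130,0],z)[:,:2]-o)@R).round(1)
# lug edges front/back at z39
print("lug x edges FL RL RR FR",c([(140,40),(222,40),(427,75),(513,80),(380,515),(447,520),(137,480),(208,480)],39).tolist())
print("lug y ends RL,RR",c([(470,37),(412,555)],39).tolist())
print("hinge RL RR FR",c([(415,78),(370,505),(136,480)],17).tolist())
print("free RL RR FR FL",c([(328,65),(293,510),(52,485),(38,40)],41).tolist())
print("weight",c([(354,270)],101),"dish",c([(93,267)],19),"jarb",cast(m,[(250,350)],70))
t=c([(553,25),(470,560)],5);print("tray rear corners",t.tolist())
for n,p in dict(FL=(-65,110),FR=(-65,-110),RL=(65,110),RR=(65,-110),sFL=(-117,110),sFR=(-117,-110),sRL=(13,110),sRR=(13,-110)).items(): print(n,(o+R@p).round(1))
E
```

```text
lug x edges FL RL RR FR [[-82.7, 109.6], [-46.4, 113.5], [46.0, 109.1], [84.8, 111.2], [45.8, -107.5], [81.9, -106.6], [-84.0, -101.2], [-46.7, -97.2]]
lug y ends RL,RR [[63.2, 126.4], [65.5, -129.3]]
hinge RL RR FR [[40.6, 111.1], [39.8, -111.9], [-92.6, -110.7]]
free RL RR FR FL [[1.5, 108.1], [-0.6, -108.7], [-127.9, -107.9], [-126.9, 104.5]]
weight [[24.5 24.8]] dish [[-113.8    5.3]] jarb [[ 543.45812024 -199.69897163   70.        ]]
tray rear corners [[104.7, 143.7], [102.9, -146.4]]
FL [525.9 143.6]
FR [502.4 -75.1]
RL [655.2 129.7]
RR [631.7 -89. ]
sFL [474.2 149.2]
sFR [450.7 -69.6]
sRL [603.5 135.3]
sRR [580.  -83.5]
```

```bash
python3 -m inch '[{"linear":[-35,3,30],"roll":0.1},{"linear":[-70,7,60],"roll":0.107},{"linear":[-90,7,95],"roll":0.107},{"linear":[-90,7,130],"roll":0.107},{"linear":[-90,7,140],"roll":0.107}]' 0 20; python3 -m inch '[{"linear":[0,0,0],"roll":0},{"linear":[0,0,0],"roll":0},{"linear":[0,0,0],"roll":0},{"linear":[0,0,0],"roll":0},{"linear":[0,0,0],"roll":0}]'
python3 - <<'E'
from h import *
for n in("scene","side"): 
    im=viewer.read_camera(n);cv2.imwrite(f"pics/{n}1.png",im[:,:,::-1])
    m=viewer.camera_model(n);p=manip.observe()['tcp_pos'];print(proj(m,[p,[631.5,-90.3,39]]))
w=viewer.read_camera("wrist")
i=cv2.imread("pics/side1.png")[130:280,200:400]
i=cv2.resize(i,None,fx=3,fy=3);w=cv2.resize(w[:,:,::-1],(480,300))
v=np.zeros((750,600,3),np.uint8);v[:450]=i;v[450:,:480]=w
cv2.imwrite("pics/v1.png",cv2.resize(v,(480,600)))
E
```

```text
clock: 0.57
tcp_pos: [627.4, -93.2, 92.7]
eef_rot: [-0.003, 0.745, 0.667, -0.004]
force: [-0.5, 0.2, -0.4]
grip_width: 56.7
gripper_force: 0.0
clock: 0.98
tcp_pos: [633.5, -89.1, 100.9]
eef_rot: [0.001, 0.744, 0.669, 0.001]
force: [-0.1, -0.7, -1.0]
grip_width: 23.5
gripper_force: 0.0
[[302.47407997 197.08406302]
 [303.64333748 209.81261555]]
[[340.34578815 180.85445326]
 [339.23486034 202.13223967]]
```

View pics/v1.png

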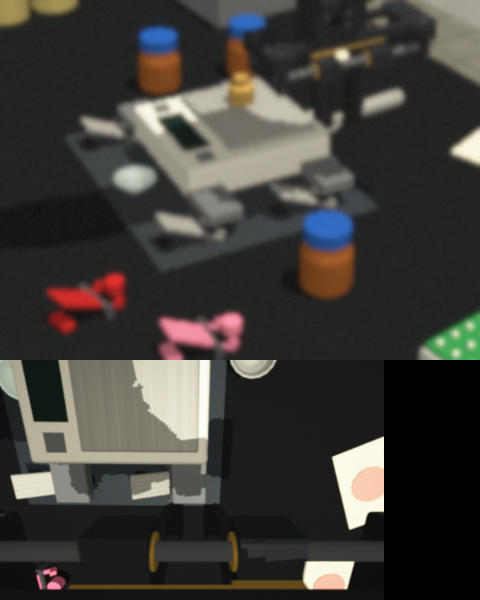

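The fingers hover right over the rear right lug. In the wrist strip they line up with it at (188,480). Now I'll descend.

```bash
python3 -m inch '[{"linear":[0,0,20]},{"linear":[0,0,40]},{"linear":[0,0,55]},{"linear":[0,0,55]},{"linear":[0,0,55]}]' | tr '\n' ' '; echo; python3 -m inch '[{"linear":[0,0,2]},{"linear":[0,0,4]},{"linear":[0,0,4]},{"linear":[0,0,4]},{"linear":[0,0,4]}]' | tr '\n' ' '; echo;  python3 -m inch '[{"linear":[0,0,1]},{"linear":[0,0,2]},{"linear":[0,0,2]},{"linear":[0,0,2]},{"linear":[0,0,2]}]' | tr '\n' ' '
```

```text
validation failed for argument at $[0]...
validation failed for argument at $[0]...
validation failed for argument at $[0]...
```

```bash
python3 -m inch '[{"linear":[0,0,20],"roll":0},{"linear":[0,0,40],"roll":0},{"linear":[0,0,55],"roll":0},{"linear":[0,0,55],"roll":0},{"linear":[0,0,55],"roll":0}]' | tr '\n' ' '; echo; python3 -m inch '[{"linear":[0,0,2],"roll":0},{"linear":[0,0,4],"roll":0},{"linear":[0,0,4],"roll":0},{"linear":[0,0,4],"roll":0},{"linear":[0,0,4],"roll":0}]' | tr '\n' ' '; echo;  python3 -m inch '[{"linear":[0,0,1],"roll":0},{"linear":[0,0,2],"roll":0},{"linear":[0,0,2],"roll":0},{"linear":[0,0,2],"roll":0},{"linear":[0,0,2],"roll":0}]' | tr '\n' ' '
```

```text
clock: 1.55 tcp_pos: [631.7, -89.9, 43.5] eef_rot: [-0.0, 0.744, 0.668, -0.0] force: [0.3, -0.2, 0.2] grip_width: 0.6 gripper_force: 0.0 
clock: 1.97 tcp_pos: [632.4, -90.0, 40.3] eef_rot: [0.0, 0.744, 0.668, 0.0] force: [0.2, 0.2, -0.2] grip_width: 0.8 gripper_force: 0.0 
clock: 2.38 tcp_pos: [632.4, -90.0, 39.5] eef_rot: [0.001, 0.744, 0.668, 0.0] force: [-3.2, -0.1, 11.0] grip_width: 0.4 gripper_force: 5.5
```

Rear right is firm: 11 N at z 39.5 with no give. Next is front right.

```bash
python3 -m inch '[{"linear":[0,0,-25],"roll":0},{"linear":[0,-40,-25],"roll":0},{"linear":[0,-80,-25],"roll":0},{"linear":[0,-120,-25],"roll":0},{"linear":[0,-130,-25],"roll":0}]' | tr '\n' ' '; echo; python3 -m inch '[{"linear":[0,0,0],"roll":0},{"linear":[0,0,0],"roll":0},{"linear":[0,0,10],"roll":0},{"linear":[0,0,20],"roll":0},{"linear":[0,0,20],"roll":0}]' | tr '\n' ' '; echo;  python3 -m inch '[{"linear":[0,0,3],"roll":0},{"linear":[0,0,4],"roll":0},{"linear":[0,0,5],"roll":0},{"linear":[0,0,5],"roll":0},{"linear":[0,0,5],"roll":0}]' | tr '\n' ' '
```

```text
clock: 2.8 tcp_pos: [493.9, -75.8, 62.9] eef_rot: [-0.004, 0.744, 0.668, -0.004] force: [-1.1, 0.1, 0.5] grip_width: 0.5 gripper_force: 0.0 
clock: 3.22 tcp_pos: [503.2, -76.0, 40.6] eef_rot: [-0.0, 0.744, 0.668, -0.0] force: [-0.4, -0.4, 0.5] grip_width: 0.8 gripper_force: 0.0 
clock: 3.63 tcp_pos: [503.3, -76.1, 39.4] eef_rot: [0.001, 0.744, 0.668, 0.0] force: [-3.2, 0.6, 22.0] grip_width: 0.6 gripper_force: 10.8
```

Front right is firm too. Next is front left, passing high over the balance.

```bash
python3 -m inch '[{"linear":[0,0,-30],"roll":0},{"linear":[0,0,-60],"roll":0},{"linear":[0,0,-60],"roll":0},{"linear":[40,0,-60],"roll":0},{"linear":[80,0,-60],"roll":0}]' | tr '\n' ' '; echo; python3 -m inch '[{"linear":[40,0,0],"roll":0},{"linear":[80,0,0],"roll":0},{"linear":[120,0,0],"roll":0},{"linear":[140,0,0],"roll":0},{"linear":[140,0,0],"roll":0}]' | tr '\n' ' '; echo;  python3 -m inch '[{"linear":[0,0,0],"roll":0},{"linear":[0,0,30],"roll":0},{"linear":[0,0,55],"roll":0},{"linear":[0,0,55],"roll":0},{"linear":[0,0,55],"roll":0}]' | tr '\n' ' ';python3 -m inch '[{"linear":[0,0,3],"roll":0},{"linear":[0,0,4],"roll":0},{"linear":[0,0,5],"roll":0},{"linear":[0,0,5],"roll":0},{"linear":[0,0,5],"roll":0}]' | tr '\n' ' '
```

```text
clock: 4.05 tcp_pos: [512.3, 1.0, 97.9] eef_rot: [0.001, 0.746, 0.665, 0.0] force: [2.0, -0.1, 1.0] grip_width: 0.5 gripper_force: 0.0 
clock: 4.47 tcp_pos: [526.7, 150.7, 97.2] eef_rot: [-0.001, 0.741, 0.672, 0.003] force: [-0.2, 0.0, -0.2] grip_width: 0.5 gripper_force: 0.0 
clock: 4.88 tcp_pos: [525.9, 139.8, 41.6] eef_rot: [0.0, 0.745, 0.667, -0.002] force: [0.4, -0.6, 0.3] grip_width: 0.5 gripper_force: 0.0 clock: 5.3 tcp_pos: [526.5, 140.5, 39.4] eef_rot: [0.001, 0.745, 0.667, -0.0] force: [-2.9, -1.5, 14.0] grip_width: 0.5 gripper_force: 7.3
```

Front left is firm as well, so the soft corner should be rear left.

```bash
python3 -m inch '[{"linear":[1,0,-30],"roll":0},{"linear":[1,40,-30],"roll":0},{"linear":[1,80,-30],"roll":0},{"linear":[1,120,-30],"roll":0},{"linear":[1,130,-30],"roll":0}]' | tr '\n' ' '; echo; python3 -m inch '[{"linear":[0,0,0],"roll":0},{"linear":[0,0,0],"roll":0},{"linear":[0,0,10],"roll":0},{"linear":[0,0,25],"roll":0},{"linear":[0,0,25],"roll":0}]' | tr '\n' ' '; echo;  python3 -m inch '[{"linear":[0,0,3],"roll":0},{"linear":[0,0,4],"roll":0},{"linear":[0,0,5],"roll":0},{"linear":[0,0,5],"roll":0},{"linear":[0,0,5],"roll":0}]' | tr '\n' ' '
```

```text
clock: 5.72 tcp_pos: [662.8, 126.1, 69.0] eef_rot: [0.003, 0.746, 0.666, 0.003] force: [0.9, -0.3, -0.3] grip_width: 0.7 gripper_force: 0.0 
clock: 6.13 tcp_pos: [652.1, 129.7, 39.3] eef_rot: [-0.002, 0.743, 0.669, -0.003] force: [0.4, 0.2, 0.2] grip_width: 0.3 gripper_force: 0.0 
clock: 6.55 tcp_pos: [655.6, 129.9, 38.1] eef_rot: [0.0, 0.744, 0.668, 0.0] force: [-0.7, -0.1, 2.2] grip_width: 0.9 gripper_force: 1.1
```

It gives: z 38.1 at only 2.2 N. I'll press it right down.

```bash
python3 -m inch '[{"linear":[0,0,1],"roll":0},{"linear":[0,0,2],"roll":0},{"linear":[0,0,3],"roll":0},{"linear":[0,0,4],"roll":0},{"linear":[0,0,5],"roll":0}]' | tr '\n' ' '; echo; python3 -m inch '[{"linear":[0,0,0.5],"roll":0},{"linear":[0,0,1],"roll":0},{"linear":[0,0,1],"roll":0},{"linear":[0,0,1],"roll":0},{"linear":[0,0,1],"roll":0}]' | tr '\n' ' '; echo
```

```text
clock: 6.97 tcp_pos: [656.2, 130.1, 33.7] eef_rot: [0.0, 0.744, 0.668, 0.001] force: [-3.1, 0.6, 15.3] grip_width: 0.5 gripper_force: 7.5 
clock: 7.38 tcp_pos: [656.3, 130.1, 33.7] eef_rot: [0.0, 0.744, 0.668, 0.001] force: [-3.1, -0.6, 15.0] grip_width: 0.4 gripper_force: 7.3
```

The corner went down 6 mm and bottomed. I'll let go, move over the rear left tab and check before pressing.

```bash
python3 -m inch '[{"linear":[0,0,-20],"roll":0},{"linear":[0,0,-40],"roll":0},{"linear":[0,-30,-40],"roll":0},{"linear":[0,-54,-40],"roll":0},{"linear":[0,-54,-40],"roll":0}]' | tr '\n' ' '; echo; python3 -m inch '[{"linear":[0,0,0],"roll":0},{"linear":[0,0,5],"roll":0},{"linear":[0,0,15],"roll":0},{"linear":[0,0,15],"roll":0},{"linear":[0,0,15],"roll":0}]' | tr '\n' ' '
python3 - <<'E'
from h import *
p=manip.observe()['tcp_pos'];print(p)
a=viewer.read_camera("wrist")[:,:,::-1]; b=viewer.read_camera("side")[120:250,230:390,::-1]
print(proj(viewer.camera_model("wrist"),[p]),proj(viewer.camera_model("side"),[p]))
v=np.zeros((600,560,3),np.uint8);v[:350]=cv2.resize(a,(560,350));v[350:,:308]=cv2.resize(b,(308,250))
cv2.imwrite("pics/v2.png",v)
E
```

```text
clock: 7.8 tcp_pos: [596.4, 136.2, 71.3] eef_rot: [-0.002, 0.743, 0.669, -0.003] force: [-2.3, -0.1, -0.6] grip_width: 0.4 gripper_force: 0.0 
clock: 8.22 tcp_pos: [601.9, 135.0, 55.4] eef_rot: [-0.0, 0.744, 0.668, -0.001] force: [-0.6, -0.1, -0.2] grip_width: 0.3 gripper_force: 0.0 [601.94334658 135.03753414  55.40012091]
[[319.20673508 255.05406414]] [[283.26423892 164.66338843]]
```

View pics/v2.png

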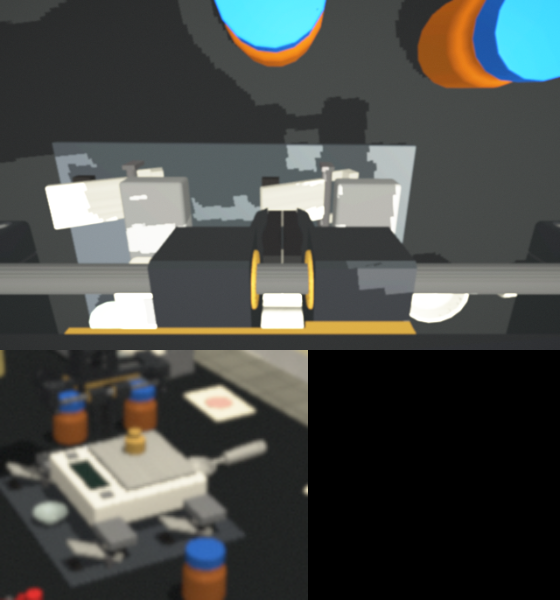

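The wrist view shows the fingertips at (281,215) above the rear left tab (262–325, 185–220). The lug is well clear to the right (335+) and the weight hasn't moved. I'll press.

```bash
python3 -m inch '[{"linear":[0,0,5],"roll":0},{"linear":[0,0,10],"roll":0},{"linear":[0,0,14],"roll":0},{"linear":[0,0,18],"roll":0},{"linear":[0,0,20],"roll":0}]' | tr '\n' ' '; echo; python3 -m inch '[{"linear":[0,0,4],"roll":0},{"linear":[0,0,8],"roll":0},{"linear":[0,0,12],"roll":0},{"linear":[0,0,16],"roll":0},{"linear":[0,0,18],"roll":0}]' | tr '\n' ' ';  echo; python3 -m inch '[{"linear":[0,0,1],"roll":0},{"linear":[0,0,2],"roll":0},{"linear":[0,0,3],"roll":0},{"linear":[0,0,3],"roll":0},{"linear":[0,0,3],"roll":0}]' | tr '\n' ' '
```

```text
clock: 8.73 tcp_pos: [601.5, 135.5, 36.0] eef_rot: [-0.0, 0.744, 0.668, -0.0] force: [-1.0, -0.3, 4.6] grip_width: 0.7 gripper_force: 1.6 
clock: 9.15 tcp_pos: [601.0, 135.8, 18.1] eef_rot: [-0.001, 0.744, 0.668, -0.001] force: [-3.2, 1.2, 3.4] grip_width: 0.4 gripper_force: 2.0 
clock: 9.57 tcp_pos: [601.0, 135.8, 17.1] eef_rot: [-0.0, 0.744, 0.668, -0.001] force: [-7.0, 0.6, 16.7] grip_width: 0.7 gripper_force: 8.1
```

Level at z 17.1, firm against its stop. I'll retract and check.

```bash
python3 -m inch '[{"linear":[0,0,-3],"roll":0},{"linear":[0,0,-15],"roll":0},{"linear":[0,0,-45],"roll":0},{"linear":[0,0,-80],"roll":0},{"linear":[0,0,-110],"roll":0}]' | tr '\n' ' '; echo; python3 -m inch '[{"linear":[-40,0,-30],"roll":0},{"linear":[-80,0,-60],"roll":0},{"linear":[-110,0,-80],"roll":0},{"linear":[-110,0,-80],"roll":0},{"linear":[-110,0,-80],"roll":0}]' | tr '\n' ' '
python3 - <<'E'
from h import *
a=viewer.read_camera("wrist")[:,:,::-1]; b=viewer.read_camera("side")[120:250,230:390,::-1]
v=np.zeros((600,560,3),np.uint8);v[:350]=cv2.resize(a,(560,350));v[350:,:308]=cv2.resize(b,(308,250))
cv2.imwrite("pics/v3.png",v); s=manip.observe();print(s['force'],s['dq'].round(3))
E
```

```text
clock: 9.98 tcp_pos: [602.7, 135.2, 127.7] eef_rot: [0.001, 0.744, 0.668, 0.001] force: [-0.0, -0.1, 0.7] grip_width: 0.6 gripper_force: 0.0 
clock: 10.4 tcp_pos: [591.9, 21.0, 208.4] eef_rot: [0.003, 0.746, 0.665, 0.001] force: [-0.0, 0.8, -0.5] grip_width: 0.1 gripper_force: 0.0 [ 0.59090605  0.3402469  -0.29686137] [-0.033  0.027 -0.028  0.009 -0.002  0.001  0.002]
```

View pics/v3.png

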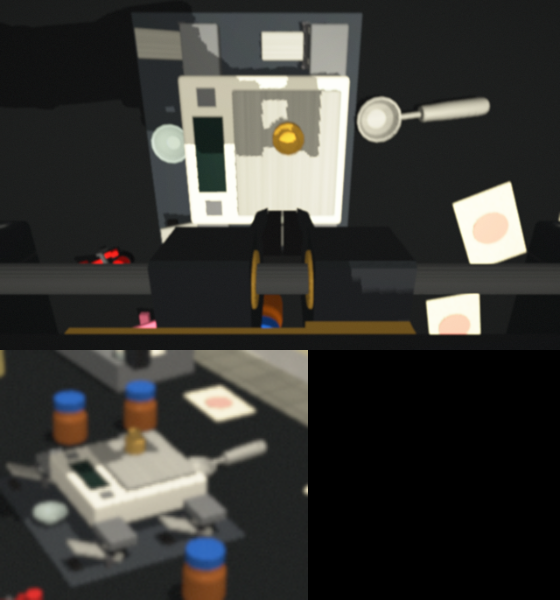

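The rear left tab at (282,46) now looks rectangular and level. The two right tabs (side strip, (95,550) and (185,525)) and the front left tab are still raised, and the balance and bystanders stand where they were. I'll hand in.

```bash
python3 -c "
from cell import manip
print(manip.sign_off())"
```

```text
the job is handed in; nothing more can be done
None
```

The rear left corner was the soft one: I pressed it right down, let go, pressed only its shim tab flat, and handed the job in at about 10.5 s; no verdict was returned.

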